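# Close a glass mould and hold it shut

## Robot

A 7-joint arm with a two-finger parallel gripper is mounted at the origin on the work surface. World frame = base frame: x ahead of the robot, y to its left, z up, the work surface at z = 0. Lengths are in m, angles in rad, forces in N, time in s.
With the tool pointing down it reaches from about 0.4 to 0.85 m from the base axis. Payload 10.4 kg.
Tool frame: the origin (TCP) lies midway between the tips of the shut fingers; the grasp point (between the pads) lies 19 mm behind it; x points along the fingers, z is the direction in which the jaws open and shut, and the axes are right-handed (so a half turn about x gives the same grasp; the last joint's range is limited). The gripper opens to 87 mm and grips with 3 to 60 N. Pads are 19 mm wide; open, the fingers measure 117 mm over their backs; the gripper's body (75 mm by 190 mm) begins 51 mm behind the grasp point.
Start: joints at [1.154, 0.332, -0.065, 1.46, 0.022, 1.35, -0.088], TCP at [0.24, -0.577, 0.223] pointing down, gripper open.
Joint ranges: [-2.6, 2.6], [-0.5, 2.12], [-1.47, 1.34], [0.16, 2.42], [-1.27, 4.41], [0.06, 2.06], [-2.6, 2.6]. Speed limits (rad/s): [2.22, 2.22, 2.79, 2.79, 3.14, 3.14, 3.14].

## Interface

Orientations are given as a unit quaternion [x, y, z, w].
In Python, from bench import read_state, camera, camera_params, close_job gives the robot as it stands.
- The arm moves only by the tool arm_command, never from a script. Its argument "targets" is a list of rows, each a list of 7 numbers: the closure in counts, from 0 (fully open) to 255 (shut), then the shift along the tool's x, y, z in mm, then the turn, a rotation vector about the tool's x, y, z in rad. A call has 1 to 10 rows; each row is the pose to reach, as a shift and turn from the pose commanded when the call began, along the tool's axes at that moment; what a row does not reach only later rows make up. A row lasts 1/10 s, in which the tool goes at most 50 mm and 8.59 degrees, less where a joint would pass 70% of its speed; a pose out of reach is approached as far as the arm can. A call with a gripper value outside its range is refused whole. The fingers move at their own pace and stop on an object; "newtons" is the grip in N (left out, the last holds). Time passes only in rows, so rows that repeat a pose let the fingers close. It gives the time, the measured TCP pose, the force and the opening at its end, in the units of the state.
- read_state(): the state, without advancing time (a new reading comes with each control period).
- camera(name): name is "scene" or "top" or "wrist"; returns the picture (480x640x3 uint8, red, green, blue); there is no depth.
- camera_params(name): a dict with "intrinsics" (3x3 intrinsics, pixels), "xyz" and "orientation" of the camera in the world; the wrist camera has in their place "mount" (4x4, takes a point from camera to tool coordinates, whose origin is the TCP and whose axes are the tool frame's). Camera axes: x right, y down, z forward; pixel columns grow to the right and rows downward; lengths in m; the calibration is good to about 2 mm. A picture is of the moment at which its call begins: read the wrist's pose just before it. camera_params takes no time and is no camera call.
- close_job(): hands the job in, once; it reports no verdict.
The state is a dict: "time": time; "joint_positions": joint angles; "joint_vel": joint speeds; "joint_torque": joint torques, N m; "ee_pos": TCP position; "eef_rot": TCP orientation; "ft_force": force on the tool from outside, world axes, zero at the start; "torque": the same for the moment, N m; "width": finger opening in m.
Only numpy, scipy, OpenCV 4.12 (cv2) and the standard library are available. Lean on these libraries where they do the work, as an engineer would, in place of code of your own. Each camera call takes 0.05 s, during which the arm holds its last target.

## Task

Get the bottle mould ready for the blower: first push the loose neck block up flush and square against the end of the body block that is bolted to the bed plate, so that no gap is left. Then take the cover half by its wooden grip, set it on both dowels right down onto the two blocks, and finish while still gripping it and pressing it down firmly (a steady push of about 15 N on top of its own weight): do not let go. Leave the other things on the bench where they are.

Things in the scene. Friction and masses are not known exactly. Their poses are not given: they have to be found in the camera images.
- base: Fixed: steel bed plate 8 mm thick, x -145 to 120, y +-55 mm, with the mould's iron body block bolted on it: x 0 to 100, y +-30, top (parting face) 38 mm above the bench, half-bottle cavity along its middle, 14 mm wide at the -x end. Origin: on the bench, in the plane of the block's -x (butting) face, mid width; x along the mould into the block, z up. Side clamps: x 40-70, y to +-44, 16 high.
- neck: Loose iron neck block, 0.5-0.8 kg, 60 x 60 x 30 (z) mm, standing on the bed plate at the -x side of the body block, a 15-40 mm gap away, shifted and turned a little. Origin: centre of underside. A 14 mm wide, 12 deep channel runs along x through its top. Its +x face must butt on the body block's -x face: its origin is then at x -30, y 0, z 8 mm in base, axes alike, sides and tops level.
- cover: Loose iron upper half of the mould, 0.45-0.66 kg, 160 x 60 x 24 (z) mm, cavity down on the bench. Origin: centre of underside. Wooden grip on its back over the origin: 70 mm along x, 20 along y, z 24 to 58. Two 12 mm through holes (see the hole points). The -x end shows the 14 mm neck opening. Closed, its origin is at x 20, y 0, z 38 mm in base, axes alike.
- base_face (a point): Top edge of the body block's butting (-x) end face, at mid width: x = 0, y = 0, z = 38 mm in the frame of base; axes as base.
- neck_face (a point): Top edge of the neck block's butting (+x) face, at mid width: x = +30, y = 0, z = 30 mm in the frame of neck; axes as neck.
- base_dowel (a point): Foot of the body block's dowel, on the parting face near the closed end (x = 85, y = 0, z = 38 mm in base). Bright steel pin, 10 mm diameter, 20 mm tall, the upper 8 mm a cone tapering to 4 mm diameter.
- neck_dowel (a point): Foot of the neck block's dowel, on its top face (x = -10, y = +18.5, z = 30 mm in neck). Same pin: 10 mm diameter, 20 mm tall, upper 8 mm tapering to 4 mm.
- cover_body_hole (a point): Centre of the cover's body-end hole at its underside (x = 65, y = 0, z = 0 in cover).
- cover_neck_hole (a point): Centre of the cover's neck-end hole at its underside (x = -60, y = 18.5, z = 0 in cover).
- wax_tin: Bystander: round tin, 66 mm across, 32 mm high; origin under its centre.
- paperweight: Bystander: rounded green glass paperweight, 62 mm across, 42 mm high; origin under its centre.
- jacks: Bystander: glassworker's steel jacks with wooden jaws lying flat, 255 mm long, 12 mm high; origin at mid length, under.
- paddle: Bystander: wooden paddle lying flat along its x, 280 mm long, 75 mm wide, 24 mm high.
- firebrick: Bystander: cream half firebrick, 115 x 60 x 50 mm; origin under its centre.
- brush: Bystander: hand brush lying flat along its x, 200 mm long, 20 mm high.
- frit_jar: Bystander: amber glass jar with steel cap, 70 mm across, 90 mm high.
- can: Bystander: open steel can, 80 mm across, 100 mm high.
There are look-alikes about, which are no part of the job. What is shaped like the neck but purple is not meant.

How it is judged:
By the outcome, as a careful person would: the job done as asked, in the order asked, and still so for the second after the job is handed in, while the arm keeps its last pose, push and grip.
It also fails if it takes over 64 s, if anything falls off the work surface, if the arm or the gripper's body presses on something with over 40 N, if the wrist force passes 120 N, or if a joint passes its speed limit or range.

## Working session

There is one attempt and no reset: what is moved stays moved. The work goes in short steps, Python scripts to look and compute and a tool call to move; the robot and the scene stay as the last step left them, time stands still between calls to the robot, and variables do not carry over. Pictures are saved under pics/ and viewed, and the job is handed in when it is done.

Besides the shell and the picture viewer there is one more tool, called after ">>>" by a JSON object that holds its "fn" and its "kwargs", one argument or row to a line. arm_command: Moves the arm, as the interface text tells. Its arguments: {"type":"object","properties":{"targets":{"type":"array"},"newtons":{"type":"number"}},"required":["targets"]}

```bash
ls; mkdir -p pics; python3 - <<'E'
from bench import *
import cv2,json
s=read_state();print({k:s[k] for k in('time','ee_pos','eef_rot','ft_force','width')})
for n in('scene','top','wrist'):
    p=camera_params(n);print(n,p)
    cv2.imwrite(f'pics/{n}0.png',camera(n)[:,:,::-1])
E
```

```text
pics
{'time': 0.0, 'ee_pos': array([ 0.23964617, -0.57678428,  0.22172543]), 'eef_rot': array([ 0.39278221,  0.58862023, -0.39223322,  0.58770865]), 'ft_force': array([0.05937605, 0.0344224 , 0.40677047]), 'width': 0.08647509366093865}
scene {'intrinsics': array([[615.96526642,   0.        , 322.32131028],
       [  0.        , 615.96526642, 238.88293629],
       [  0.        ,   0.        ,   1.        ]]), 'xyz': array([1.61765275, 0.22445382, 1.05443884]), 'orientation': array([ 0.57400225,  0.71277504, -0.3115599 , -0.25574124])}
top {'intrinsics': array([[456.47788405,   0.        , 318.99594823],
       [  0.        , 456.47788405, 240.85022694],
       [  0.        ,   0.        ,   1.        ]]), 'xyz': array([0.27464415, 0.01159699, 1.24717998]), 'orientation': array([-0.67480858,  0.73037307, -0.07938517,  0.0699039 ])}
wrist {'intrinsics': array([[350.10226581,   0.        , 312.86298814],
       [  0.        , 350.10226581, 237.74949819],
       [  0.        ,   0.        ,   1.        ]]), 'mount': array([[-9.48514588e-04, -2.67433688e-01,  9.63575800e-01,
        -1.63689214e-01],
       [-5.24623668e-04, -9.63575968e-01, -2.67434251e-01,
         7.35557123e-02],
       [ 9.99999413e-01, -7.59179959e-04,  7.73663820e-04,
         4.12869522e-04],
       [ 0.00000000e+00,  0.00000000e+00,  0.00000000e+00,
         1.00000000e+00]])}
```

View pics/scene0.png

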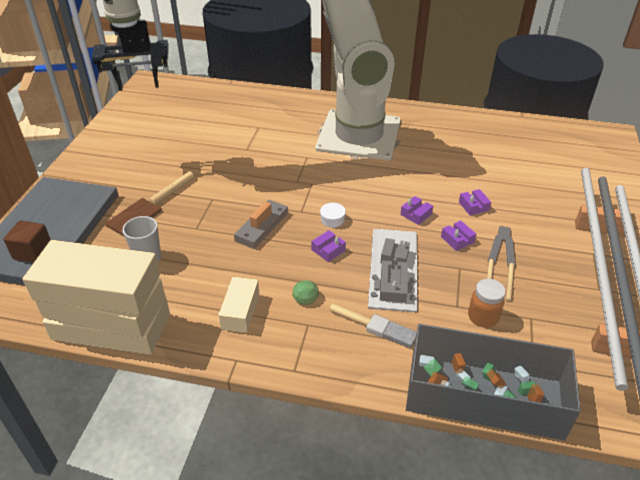

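View pics/top0.png

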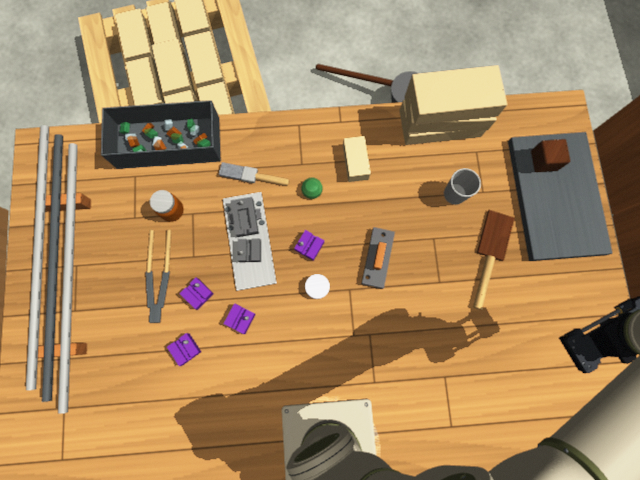

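View pics/wrist0.png

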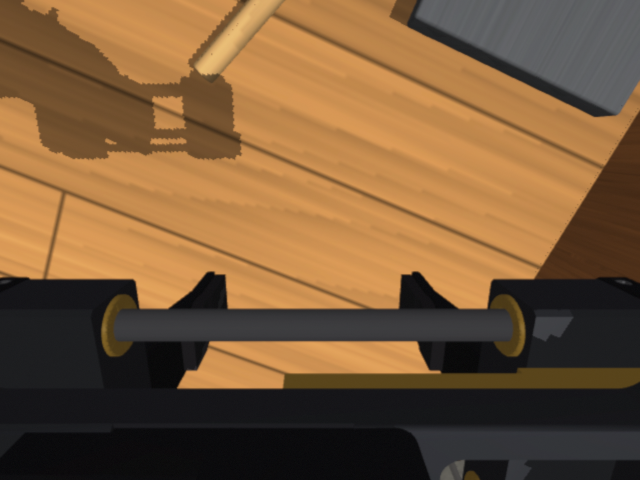

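The scene and top views show the base plate at top (249,240), with the body block at (243,217) and the grey neck block at (247,250). The cover is at (378,257).

Candidates for the neck (top-view pixels):
- Grey block on the plate at (247,250): this matches the description, so I choose it.
- Purple blocks at (309,246), (196,293), (239,319) and (184,349): decoys.

Candidates for the cover:
- Grey block with an orange-brown grip at (378,257): the only one.

Next is a close crop to check both.

```bash
python3 - <<'E'
import cv2
i=cv2.imread('pics/top0.png')
cv2.imwrite('pics/c1.png',cv2.resize(i[185:300,210:290],None,fx=5,fy=5,interpolation=cv2.INTER_CUBIC))
cv2.imwrite('pics/c2.png',cv2.resize(i[220:295,350:405],None,fx=7,fy=7,interpolation=cv2.INTER_CUBIC))
i=cv2.imread('pics/scene0.png')
cv2.imwrite('pics/c3.png',cv2.resize(i[190:320,225:425],None,fx=4,fy=4,interpolation=cv2.INTER_CUBIC))
E
```

```text
(no output)
```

View pics/c1.png

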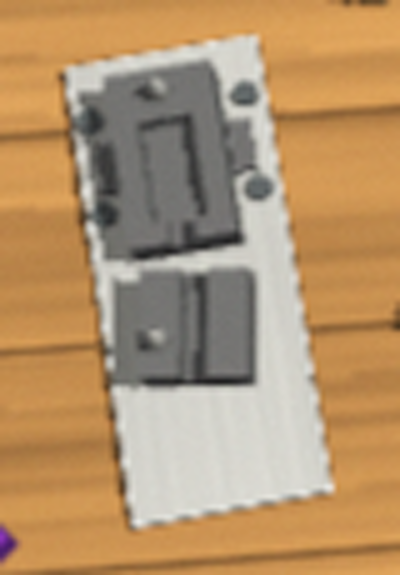

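View pics/c2.png

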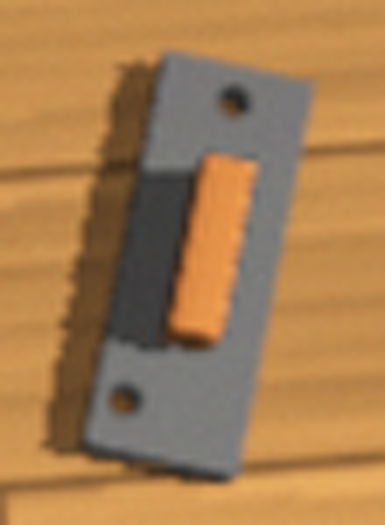

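View pics/c3.png

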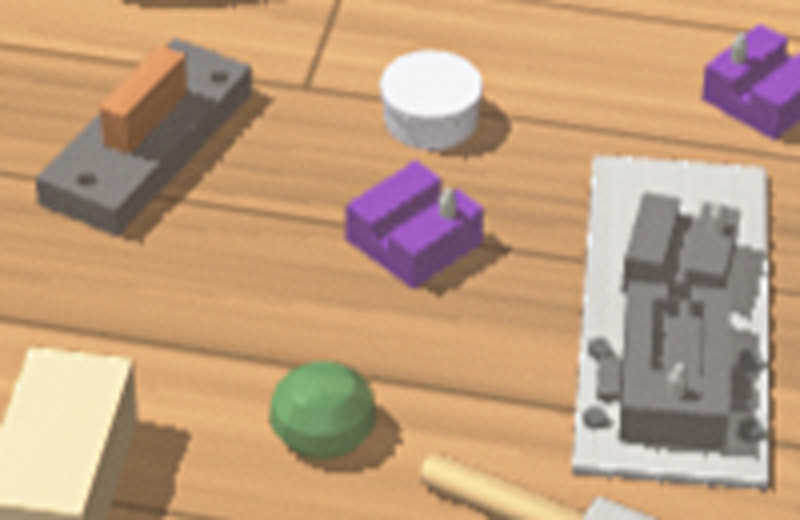

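The crops confirm the choice: a grey neck with its channel along the mould axis and its dowel on the left (+y), and a cover with two holes and a wooden grip. I'll get rough poses from the top view, then refine them with the wrist camera.

```bash
cat > h.py <<'E'
import numpy as np, cv2
from scipy.spatial.transform import Rotation as R
from bench import *
def cam(n,s=None):
    p=camera_params(n);K=np.array(p['intrinsics'])
    if n=='wrist':
        M=np.array(p['mount']);Rt=R.from_quat(s['eef_rot']).as_matrix()
        return K,Rt@M[:3,:3],Rt@M[:3,3]+s['ee_pos']
    return K,R.from_quat(p['orientation']).as_matrix(),np.array(p['xyz'])
def ray(c,uv,z):
    K,Rc,t=c;uv=np.atleast_2d(np.asarray(uv,float))
    d=np.c_[uv,np.ones(len(uv))]@np.linalg.inv(K).T@Rc.T
    return (t+d*((z-t[2])/d[:,2])[:,None])
def proj(c,P):
    K,Rc,t=c;q=(np.atleast_2d(P)-t)@Rc@K.T
    return q[:,:2]/q[:,2:]
E
python3 - <<'E'
from h import *
c=cam('top')
def o(u,v,x0,y0,f):return [x0+(u+.5)/f-.5,y0+(v+.5)/f-.5]
# plate corners in crop1 (f5, 210,185)
pc=[o(*p,210,185,5) for p in [(62,72),(258,35),(332,490),(134,527)]]
P=ray(c,pc,.008);print(P)
xa=(P[0]+P[1]-P[2]-P[3])/2;print('len',np.linalg.norm(xa),'yaw',np.degrees(np.arctan2(xa[1],xa[0])),'ctr',P.mean(0))
nk=[o(*p,210,185,5) for p in [(113,275),(253,268),(253,380),(115,382)]]
N=ray(c,nk,.038);print(N,N.mean(0))
bb=[o(*p,210,185,5) for p in [(105,78),(215,65),(243,238),(107,255)]]
print('body',ray(c,bb,.038))
h=[o(*p,350,220,7) for p in [(233,100),(125,400)]]
H=ray(c,h,.024);print('holes',H,np.linalg.norm(H[0]-H[1]))
g=[o(*p,350,220,7) for p in [(205,155),(257,160),(222,340),(170,332)]]
G=ray(c,g,.058);print('grip',G,G.mean(0))
for u,v in [(317,287),(309,246),(312,188),(184,349),(239,319)]:print(ray(c,(u,v),.03))
E
```

```text
[[0.68214223 0.24817529 0.008     ]
 [0.69541667 0.13650605 0.008     ]
 [0.43318554 0.1101082  0.008     ]
 [0.42155645 0.2183009  0.008     ]]
len 0.26291828033996495 yaw 6.143254217862845 ctr [0.55807523 0.17827261 0.008     ]
[[0.5553461  0.21895039 0.038     ]
 [0.55328476 0.14319055 0.038     ]
 [0.49180214 0.14642219 0.038     ]
 [0.49653268 0.22021186 0.038     ]] [0.52424142 0.18219375 0.038     ]
body [[0.66697286 0.21893365 0.038     ]
 [0.66973245 0.1580832  0.038     ]
 [0.57040006 0.14773064 0.038     ]
 [0.56671001 0.22175287 0.038     ]]
holes [[ 0.54229623 -0.19222229  0.024     ]
 [ 0.42759365 -0.13780059  0.024     ]] 0.12695827005927482
grip [[ 0.51431703 -0.1735805   0.058     ]
 [ 0.51082766 -0.19312041  0.058     ]
 [ 0.44305216 -0.1723462   0.058     ]
 [ 0.44761709 -0.15315559  0.058     ]] [ 0.47895348 -0.17305067  0.058     ]
[[4.09977850e-01 1.02854369e-05 3.00000000e-02]]
[[0.52301765 0.01293228 0.03      ]]
[[ 0.68742668 -0.00783079  0.03      ]]
[[0.27683255 0.35623685 0.03      ]]
[[0.34222125 0.21099441 0.03      ]]
```

```bash
cat >> h.py <<'E'
def ori(yaw,flip=0):
    # tool x down; tool z (jaw) along object's +y (flip: -y)
    a=yaw+(np.pi if flip else 0)
    z=np.array([-np.sin(a),np.cos(a),0]);x=np.array([0,0,-1.]);y=np.cross(z,x)
    return R.from_matrix(np.c_[x,y,z])
def go(pos,yaw,s=None,flip=None,ref=None):
    s=s or read_state();R0=R.from_quat(s['eef_rot'])
    c=[ori(yaw,f) for f in((0,1) if flip is None else (flip,))]
    r=[(R0.inv()*q).as_rotvec() for q in c];r=min(r,key=np.linalg.norm)
    d=R0.inv().apply(np.array(pos)-s['ee_pos'])*1000
    print('shift',d.round(1),'turn',r.round(4),'deg',np.degrees(np.linalg.norm(r)).round(1))
E
python3 - <<'E'
from h import *
s=read_state();Rm=R.from_quat(s['eef_rot']).as_matrix();print(Rm.round(3))
for f in(0,1):
  go([.50,.175,.25],np.radians(6),flip=f)
  go([.46,-.17,.25],np.radians(-15),flip=f)
E
```

```text
[[-0.     0.923  0.384]
 [ 0.001  0.384 -0.923]
 [-1.    -0.    -0.001]]
shift [ -27.4  528.9 -594.5] turn [-2.8525e+00 -3.0000e-04 -1.6000e-03] deg 163.4
shift [ -27.8  359.6 -291.2] turn [-2.486e+00 -5.000e-04 -1.300e-03] deg 142.4
shift [ -27.4  528.9 -594.5] turn [ 2.891e-01 -1.100e-03  2.000e-04] deg 16.6
shift [ -27.8  359.6 -291.2] turn [ 6.556e-01 -1.000e-03  4.000e-04] deg 37.6
```

>>> {"fn": "arm_command", "kwargs": {
  "targets": [
    [0,-3,36,-29,0.066,0,0],
    [0,-6,72,-58,0.132,0,0],
    [0,-9,108,-87,0.198,0,0],
    [0,-12,144,-116,0.264,0,0],
    [0,-15,180,-145,0.33,0,0],
    [0,-18,216,-174,0.396,0,0],
    [0,-21,252,-203,0.462,0,0],
    [0,-24,288,-233,0.528,0,0],
    [0,-27,324,-262,0.594,0,0],
    [0,-28,360,-291,0.656,-0.001,0]
  ]
}}

```text
time: 1.15
ee_pos: [0.4612, -0.1686, 0.2509]
eef_rot: [-0.562, -0.429, 0.562, -0.43]
ft_force: [0.6, -0.3, 0.4]
width: 0.0867
```

>>> {"fn": "arm_command", "kwargs": {
  "targets": [
    [0,0,0,0,0,0,0],
    [0,0,0,0,0,0,0],
    [0,0,0,0,0,0,0]
  ]
}}

```text
time: 1.45
ee_pos: [0.46, -0.1715, 0.2503]
eef_rot: [-0.561, -0.43, 0.562, -0.43]
ft_force: [-0.1, -0.7, -0.6]
width: 0.0874
```

```bash
python3 - <<'E'
from h import *
s=read_state();print(s['time'],s['ee_pos'],s['eef_rot'],s['ft_force'],s['joint_vel'].round(3))
np.save('s1.npy',np.r_[s['ee_pos'],s['eef_rot']])
cv2.imwrite('pics/w1.png',camera('wrist')[:,:,::-1])
E
```

```text
1.45 [ 0.4600159  -0.17150869  0.25032429] [-0.56089867 -0.42979195  0.56171417 -0.43028914] [-0.08794983 -0.70608407 -0.62761264] [ 0.011 -0.     0.008  0.001  0.    -0.001 -0.006]
```

View pics/w1.png

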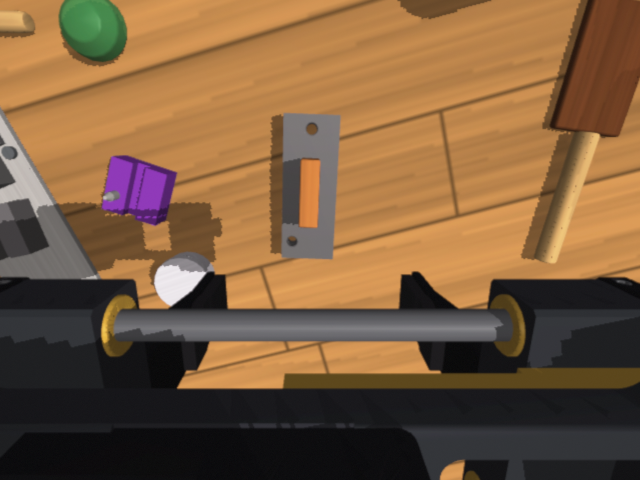

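The cover is at about (311,186) in the wrist view, with holes near (312,128) and (292,241) and the grip at (310,192). Next I measure them.

```bash
python3 - <<'E'
from h import *
a=np.load('s1.npy');s=dict(ee_pos=a[:3],eef_rot=a[3:]);c=cam('wrist',s)
im=cv2.imread('pics/w1.png')
hsv=cv2.cvtColor(im,cv2.COLOR_BGR2HSV)
g=cv2.cvtColor(im,cv2.COLOR_BGR2GRAY)
for (x,y) in((312,128),(292,241)):
    w=g[y-9:y+10,x-9:x+10]; 
    print(w.min(),np.median(w))
    m=(w<(w.min()/2.+np.median(w)/2)); yy,xx=np.nonzero(m); print(x-9+xx.mean(),y-9+yy.mean(),m.sum(), ray(c,(x-9+xx.mean(),y-9+yy.mean()),.022))
roi=np.zeros(g.shape,np.uint8);roi[100:275,270:350]=1
for nm,m,z in(('grey',(hsv[...,1]<60)&(g>60),.024),('grip',(hsv[...,1]>150)&(hsv[...,2]>200)&(hsv[...,0]<16),.058)):
    m=(m&(roi>0)).astype(np.uint8)
    n,l,st,_=cv2.connectedComponentsWithStats(m);k=1+st[1:,4].argmax()
    cs,_=cv2.findContours((l==k).astype(np.uint8),cv2.RETR_EXTERNAL,cv2.CHAIN_APPROX_NONE)
    h=cs[0][:,0].astype(float)
    W=ray(c,h,z);r=cv2.minAreaRect((W[:,:2]*1000).astype(np.float32));print(nm,st[k],r,cv2.boxPoints(r).round(1).tolist())
cv2.imwrite('pics/c4.png',cv2.resize(im[95:275,250:370],None,fx=4,fy=4,interpolation=cv2.INTER_CUBIC)[:, :])
E
```

```text
62 120.0
311.6504854368932 127.98058252427184 103 [[ 0.54407289 -0.19346459  0.022     ]]
47 113.0
291.6666666666667 241.73684210526315 57 [[ 0.42797619 -0.13785847  0.022     ]]
grey [ 282  113   58  146 6112] ((481.5254211425781, -173.58079528808594), (59.627174377441406, 159.7923126220703), 73.00379180908203) [[396.3999938964844, -178.6999969482422], [549.2000122070312, -225.39999389648438], [566.5999755859375, -168.39999389648438], [413.79998779296875, -121.69999694824219]]
grip [ 270  247   80   28 1117] ((412.1339111328125, -155.30715942382812), (85.75791931152344, 30.66911506652832), 74.85600280761719) [[386.1000061035156, -192.6999969482422], [415.70001220703125, -200.6999969482422], [438.1000061035156, -117.9000015258789], [408.5, -109.9000015258789]]
```

View pics/c4.png

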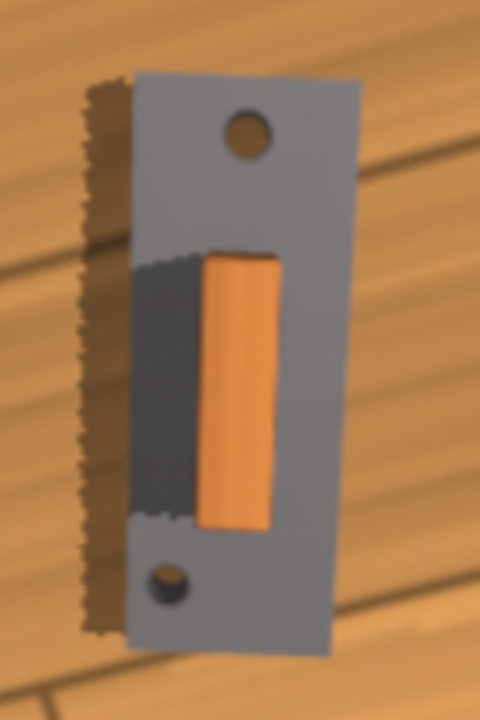

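```bash
python3 - <<'E'
from h import *
go([.545,.178,.24],np.radians(6),flip=1)
E
```

```text
shift [   9.9   -9.2 -359.8] turn [-3.688e-01  1.200e-03  3.000e-04] deg 21.1
```

>>> {"fn": "arm_command", "kwargs": {
  "targets": [
    [0,1,-1,-45,-0.046,0,0],
    [0,2,-2,-90,-0.092,0,0],
    [0,4,-4,-135,-0.138,0,0],
    [0,5,-5,-180,-0.184,0,0],
    [0,6,-6,-225,-0.23,0,0],
    [0,8,-7,-270,-0.276,0,0],
    [0,9,-8,-315,-0.322,0,0],
    [0,10,-9,-360,-0.369,0.001,0],
    [0,10,-9,-360,-0.369,0.001,0],
    [0,10,-9,-360,-0.369,0.001,0]
  ]
}}

```text
time: 2.5
ee_pos: [0.5454, 0.1794, 0.2396]
eef_rot: [0.472, 0.526, -0.473, 0.526]
ft_force: [-0.1, -0.9, -0.2]
width: 0.0871
```

>>> {"fn": "arm_command", "kwargs": {
  "targets": [
    [0,0,0,0,0,0,0],
    [0,0,0,0,0,0,0]
  ]
}}

```text
time: 2.7
ee_pos: [0.5457, 0.1777, 0.2402]
eef_rot: [0.473, 0.525, -0.474, 0.526]
ft_force: [-1.1, 0.9, 0.2]
width: 0.0868
```

```bash
python3 - <<'E'
from h import *
s=read_state();print(s['time'],s['ee_pos'],s['eef_rot'],s['ft_force'],s['joint_vel'].round(3))
np.save('s2.npy',np.r_[s['ee_pos'],s['eef_rot']])
im=camera('wrist')[:,:,::-1]
cv2.imwrite('pics/w2.png',im)
c=cam('wrist',s)
u=proj(c,np.array([[.52,.18,.038]]))[0];print(u)
cv2.imwrite('pics/c5.png',cv2.resize(im[20:270,210:420],None,fx=2.4,fy=2.4,interpolation=cv2.INTER_CUBIC))
E
```

```text
2.7 [0.54566807 0.17768484 0.24024456] [ 0.4732667   0.52491552 -0.47351845  0.52560689] [-1.078565    0.91795493  0.22586358] [-0.002 -0.004 -0.007 -0.001 -0.002 -0.002 -0.002]
[307.60560983 235.59135541]
```

View pics/w2.png

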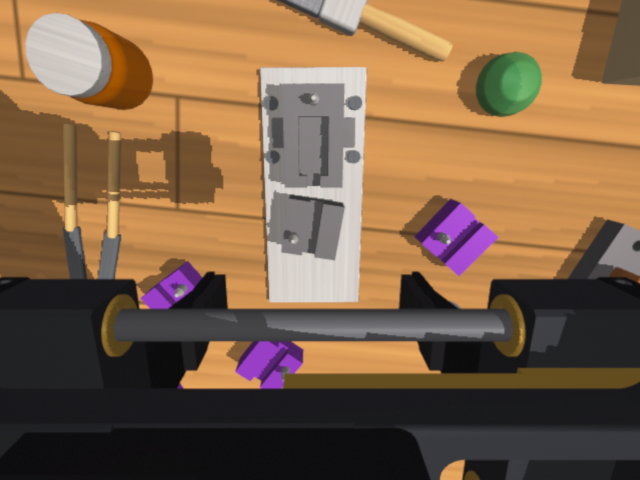

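View pics/c5.png

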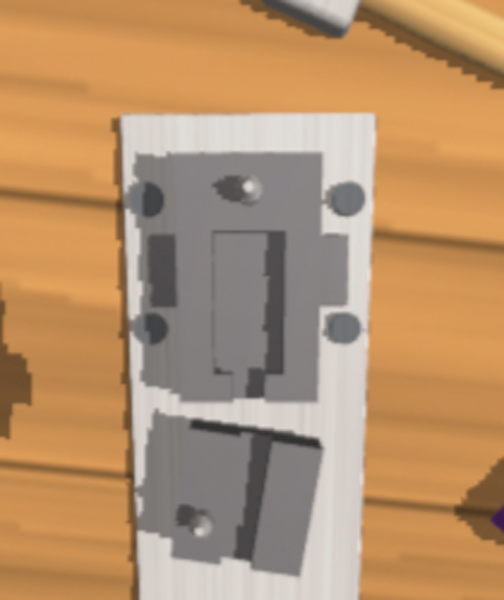

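The plate, body block and neck are in view. The neck's top-face corners in the crop are roughly (190,422), (321,444), (299,577) and (172,557). It is turned about 10 deg clockwise, and the shadows fall to its left.

```bash
python3 - <<'E'
from h import *
a=np.load('s2.npy');s=dict(ee_pos=a[:3],eef_rot=a[3:]);c=cam('wrist',s)
o=lambda L:[(210+(u+.5)/2.4-.5,20+(v+.5)/2.4-.5) for u,v in L]
im=cv2.imread('pics/w2.png');hsv=cv2.cvtColor(im,cv2.COLOR_BGR2HSV)
# plate: near white low sat OR any low sat in roi -> hull
m=((hsv[...,1]<45)).astype(np.uint8);r=np.zeros_like(m);r[55:310,245:380]=1;m&=r
m=cv2.morphologyEx(m,cv2.MORPH_OPEN,np.ones((3,3)))
n,l,st,_=cv2.connectedComponentsWithStats(m);k=1+st[1:,4].argmax();print(st[k])
cs,_=cv2.findContours((l==k).astype(np.uint8),cv2.RETR_EXTERNAL,cv2.CHAIN_APPROX_NONE)
W=ray(c,cs[0][:,0],.008)*1000
re=cv2.minAreaRect(W[:,:2].astype(np.float32));b=cv2.boxPoints(re);print(re,b.round(1).tolist())
B=ray(c,o([(322,153),(317,402),(180,400)]),.038)*1000
d=B[0]-B[1];print('body',B.round(1).tolist(),np.linalg.norm(d),np.degrees(np.arctan2(d[1],d[0])),np.linalg.norm(B[1]-B[2]))
N=ray(c,o([(190,422),(321,444),(299,577),(172,557)]),.038)*1000
d=N[1]-N[2];e=N[3]-N[2];f=N[0]-N[1]
print('neck',N.round(1).tolist(),np.linalg.norm(d),np.linalg.norm(e),np.degrees(np.arctan2(d[1],d[0])),np.degrees(np.arctan2(-e[0],e[1])),np.degrees(np.arctan2(-f[0],f[1])), ((N[3]+N[1])/2).round(1))
print('dowels tips z58',ray(c,o([(252,188),(202,524)]),.054)*1000)
E
```

```text
[  260    67   106   235 22813]
((560.6356811523438, 178.275634765625), (264.39044189453125, 109.73731231689453), 6.02816104888916) [[423.3999938964844, 219.0], [434.8999938964844, 109.80000305175781], [697.9000244140625, 137.60000610351562], [686.2999877929688, 246.6999969482422]]
body [[675.2, 160.2, 38.0], [575.7, 149.7, 38.0], [570.4, 209.0, 38.0]] 100.07975257822274 6.026350962649799 59.52271125987134
neck [[561.3, 203.9, 38.0], [557.5, 145.7, 38.0], [495.1, 147.9, 38.0], [498.7, 206.8, 38.0]] 62.48427062216647 58.99485186329604 -2.06969416951442 -3.534028734366489 -3.699381630612824 [528.1 176.2  38. ]
dowels tips z58 [[657.43067317 186.81205888  54.        ]
 [520.24186993 194.13125529  54.        ]]
```

```bash
python3 - <<'E'
from h import *
go([.528,.1762,.10],np.radians(-3),flip=1)
go([.528,.1762,.012],np.radians(-3),flip=1)
E
```

```text
shift [140.3 -17.7  -0.2] turn [ 0.1564  0.0008 -0.0005] deg 9.0
shift [228.3 -17.8  -0.3] turn [ 0.1564  0.0008 -0.0005] deg 9.0
```

>>> {"fn": "arm_command", "kwargs": {
  "targets": [
    [0,40,-10,0,0.08,0,0],
    [0,80,-18,0,0.156,0,0],
    [0,120,-18,0,0.156,0.001,0],
    [0,150,-18,0,0.156,0.001,0],
    [0,175,-18,0,0.156,0.001,0],
    [0,195,-18,0,0.156,0.001,0],
    [0,210,-18,0,0.156,0.001,0],
    [0,220,-18,0,0.156,0.001,0],
    [0,228,-18,0,0.156,0.001,0],
    [0,228,-18,0,0.156,0.001,0]
  ]
}}

```text
time: 3.75
ee_pos: [0.5272, 0.1775, 0.0117]
eef_rot: [0.512, 0.488, -0.512, 0.487]
ft_force: [0.2, 0.6, 0.9]
width: 0.0872
```

>>> {"fn": "arm_command", "kwargs": {
  "targets": [
    [0,0,0,0,0,0,0],
    [0,0,0,0,0,0,0]
  ]
}}

```text
time: 3.95
ee_pos: [0.528, 0.178, 0.013]
eef_rot: [0.513, 0.487, -0.511, 0.488]
ft_force: [0.6, -0.8, -0.1]
width: 0.0872
```

```bash
python3 - <<'E'
from h import *
s=read_state();print(s['time'],s['ee_pos'],s['ft_force'])
go([.528,.1762,.012],np.radians(-3),flip=1)
cv2.imwrite('pics/w3.png',camera('wrist')[:,:,::-1])
E
```

```text
3.95 [0.52798833 0.17796042 0.01301556] [ 0.60686918 -0.79627676 -0.14398653]
shift [1.  0.1 1.8] turn [ 0.0031 -0.0013 -0.0014] deg 0.2
```

View pics/w3.png

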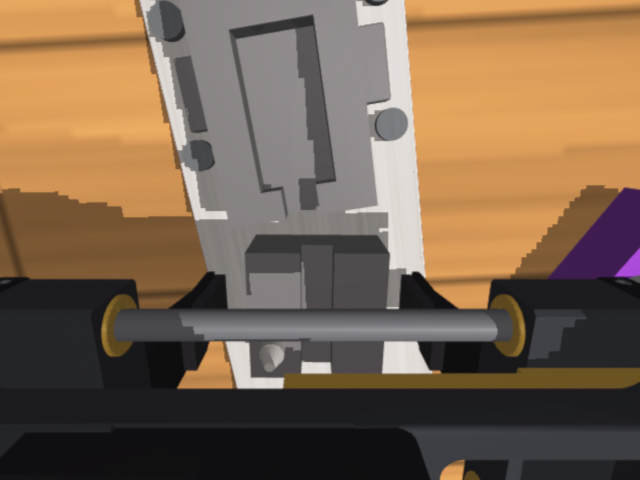

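The neck's top edge runs from (248,252) to (388,252) between the fingers, square to the jaws. I'll close gently on it.

>>> {"fn": "arm_command", "kwargs": {
  "targets": [
    [60,0,0,1,0,0,0],
    [90,0,0,1.8,0.003,0,0],
    [120,0,0,1.8,0.003,0,0],
    [140,0,0,1.8,0.003,0,0],
    [160,0,0,1.8,0.003,0,0],
    [160,0,0,1.8,0.003,0,0],
    [160,0,0,1.8,0.003,0,0]
  ],
  "newtons": 18
}}

```text
time: 4.7
ee_pos: [0.5273, 0.1761, 0.0122]
eef_rot: [0.513, 0.487, -0.513, 0.487]
ft_force: [-0.3, 1.6, 0.8]
width: 0.0597
```

```bash
python3 - <<'E'
from h import *
s=read_state();print(s['time'],s['ee_pos'],s['ft_force'],s['width'])
go([.541,.1761,.0125],np.radians(6.03),flip=1)
go([.5432,.17635,.0125],np.radians(6.03),flip=1)
go([.5482,.1769,.0125],np.radians(6.03),flip=1)
E
```

```text
4.7 [0.52731724 0.17607145 0.01222345] [-0.31729045  1.5983465   0.8171183 ] 0.05971161873623072
shift [-0.3 13.7 -0.7] turn [-0.1574 -0.001  -0.0002] deg 9.0
shift [-0.3 15.8 -1.1] turn [-0.1574 -0.001  -0.0002] deg 9.0
shift [-0.3 20.8 -1.9] turn [-0.1574 -0.001  -0.0002] deg 9.0
```

>>> {"fn": "arm_command", "kwargs": {
  "targets": [
    [160,0,2,-0.1,-0.04,0,0],
    [160,0,4,-0.2,-0.08,0,0],
    [160,0,6,-0.4,-0.12,-0.001,0],
    [160,0,8,-0.6,-0.157,-0.001,0],
    [160,0,10,-0.6,-0.157,-0.001,0],
    [160,0,12,-0.7,-0.157,-0.001,0],
    [160,0,14,-0.8,-0.157,-0.001,0],
    [160,0,15,-0.9,-0.157,-0.001,0],
    [160,0,15,-0.9,-0.157,-0.001,0]
  ]
}}

```text
time: 5.6
ee_pos: [0.5396, 0.1766, 0.0121]
eef_rot: [0.471, 0.527, -0.474, 0.525]
ft_force: [-14.0, -1.3, 13.9]
width: 0.0603
```

```bash
python3 - <<'E'
from h import *
s=read_state();print(s['time'],s['ee_pos'],s['ft_force'],s['width'])
go([.5432,.17635,.0125],np.radians(6.03),flip=1)
cv2.imwrite('pics/w4.png',camera('wrist')[:,:,::-1])
E
```

```text
5.6 [0.53957381 0.17656752 0.01214701] [-13.96508718  -1.31522522  13.89395622] 0.060298012399635705
shift [-0.4  3.6  0.6] turn [0.0007 0.0007 0.0049] deg 0.3
```

View pics/w4.png

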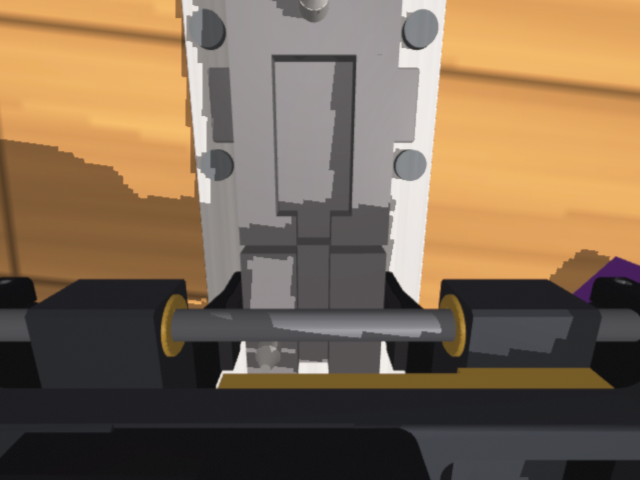

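>>> {"fn": "arm_command", "kwargs": {
  "targets": [
    [160,0,0.7,0,0,0,0],
    [160,0,0.7,0,0,0,0],
    [160,0,0.7,0,0,0,0]
  ]
}}

```text
time: 5.95
ee_pos: [0.5401, 0.1766, 0.0121]
eef_rot: [0.471, 0.527, -0.474, 0.525]
ft_force: [-13.9, -1.1, 13.4]
width: 0.0601
```

>>> {"fn": "arm_command", "kwargs": {
  "targets": [
    [150,0,0,0,0,0,0],
    [100,0,0,0,0,0,0],
    [50,0,0,0,0,0,0],
    [0,0,0,0,0,0,0],
    [0,0,0,0,0,0,0],
    [0,0,0,0,0,0,0],
    [0,-10,0,0,0,0,0],
    [0,-40,0,0,0,0,0],
    [0,-80,-30,0,0,0,0],
    [0,-120,-60,0,0,0,0]
  ]
}}

```text
time: 6.95
ee_pos: [0.4825, 0.1701, 0.1336]
eef_rot: [0.473, 0.526, -0.473, 0.525]
ft_force: [1.1, -1.7, 0.6]
width: 0.0865
```

>>> {"fn": "arm_command", "kwargs": {
  "targets": [
    [0,0,-10,0,0,0,0],
    [0,0,-10,0,0,0,0],
    [0,0,-10,0,0,0,0]
  ]
}}

```text
time: 7.25
ee_pos: [0.4737, 0.1683, 0.132]
eef_rot: [0.473, 0.525, -0.473, 0.526]
ft_force: [0.4, -0.2, 0.7]
width: 0.0871
```

```bash
python3 - <<'E'
from h import *
s=read_state();print(s['time'],s['ee_pos'],s['ft_force'],s['width'])
np.save('s5.npy',np.r_[s['ee_pos'],s['eef_rot']])
im=camera('wrist')[:,:,::-1];cv2.imwrite('pics/w5.png',im)
c=cam('wrist',s)
u=proj(c,np.array([[.56,.18,.038]]))[0].astype(int);print(u)
y0=max(u[1]-125,0);x0=u[0]-100;print(x0,y0)
cv2.imwrite('pics/c6.png',cv2.resize(im[y0:y0+230,x0:x0+230],None,fx=2.6,fy=2.6,interpolation=cv2.INTER_CUBIC))
E
```

```text
7.25 [0.47369411 0.16832444 0.13195944] [ 0.4113281  -0.21902057  0.69210186] 0.08713740354662607
[308 120]
208 0
```

View pics/c6.png

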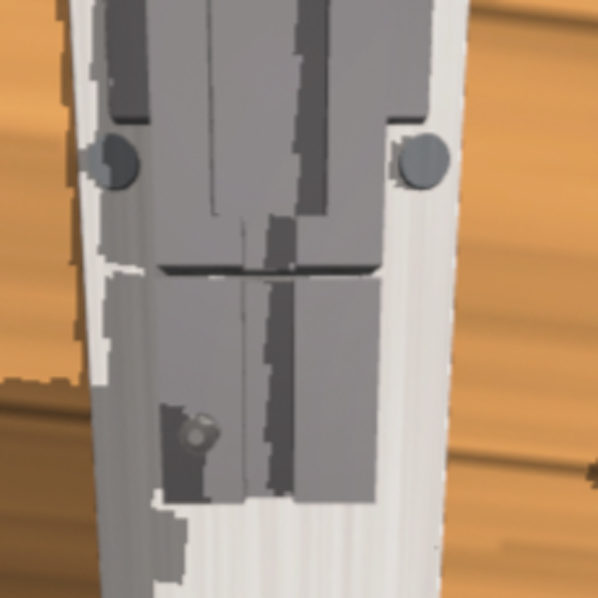

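The crop shows the neck aligned sideways (right edges at 382 and 381). A gap of about 2 mm remains at row 271. I'll push it low from behind with the jaws shut.

```bash
cat >> h.py <<'E'
O=np.array([.5730,.1795,0]);YB=np.radians(6.03);RB=R.from_euler('z',YB)
def bw(x,y,z): return O+RB.apply(np.array([x,y,z])/1000)
E
python3 - <<'E'
from h import *
a=np.load('s5.npy');s=dict(ee_pos=a[:3],eef_rot=a[3:]);c=cam('wrist',s)
o=lambda L:[(208+(u+.5)/2.6-.5,(v+.5)/2.6-.5) for u,v in L]
P=ray(c,o([(158,266),(382,264),(160,278),(382,279),(376,502),(163,503)]),.038)
print(((RB.inv().apply(P-O))*1000).round(1))
print(((RB.inv().apply(read_state()['ee_pos']-O))*1000).round(1))
go(bw(-84,0,13),YB,flip=1)
E
```

```text
[[ -0.5  29.2  38. ]
 [ -0.1 -30.1  38. ]
 [ -3.5  28.8  38. ]
 [ -3.8 -30.3  38. ]
 [-63.3 -30.4  38. ]
 [-63.5  30.1  38. ]]
[-100.    -0.6  131.5]
shift [118.5  16.1  -0.6] turn [-0.0011  0.0001  0.0008] deg 0.1
```

>>> {"fn": "arm_command", "kwargs": {
  "targets": [
    [255,0,0,-0.6,0,0,0],
    [255,20,0,-0.6,0,0,0],
    [255,50,5,-0.6,0,0,0],
    [255,80,8,-0.6,0,0,0],
    [255,100,8,-0.6,0,0,0],
    [255,112,8,-0.6,0,0,0],
    [255,118,8,-0.6,0,0,0],
    [255,118.5,10,-0.6,0,0,0],
    [255,118.5,12,-0.6,0,0,0],
    [255,118.5,14,-0.6,0,0,0]
  ],
  "newtons": 30
}}

```text
time: 8.3
ee_pos: [0.4882, 0.1711, 0.0146]
eef_rot: [0.474, 0.525, -0.473, 0.526]
ft_force: [0.4, -0.9, 0.2]
width: 0.0147
```

>>> {"fn": "arm_command", "kwargs": {
  "targets": [
    [255,0,2,0,0,0,0],
    [255,0,4,0,0,0,0],
    [255,0,5,0,0,0,0],
    [255,0,6,0,0,0,0],
    [255,0,7,0,0,0,0],
    [255,0,8,0,0,0,0]
  ]
}}

```text
time: 8.9
ee_pos: [0.4953, 0.1717, 0.0137]
eef_rot: [0.473, 0.525, -0.473, 0.526]
ft_force: [-0.2, 0.3, 0.4]
width: 0.0004
```

```bash
python3 - <<'E'
from h import *
s=read_state();print(s['time'],s['width'],s['ft_force']);print(((RB.inv().apply(s['ee_pos']-O))*1000).round(1))
E
```

```text
8.9 0.00039220354876602723 [-0.24270753  0.26420796  0.37661692]
[-78.1   0.4  13.7]
```

>>> {"fn": "arm_command", "kwargs": {
  "targets": [
    [255,0,1.5,0,0,0,0],
    [255,0,3,0,0,0,0],
    [255,0,4,0,0,0,0],
    [255,0,5,0,0,0,0],
    [255,0,6,0,0,0,0]
  ]
}}

```text
time: 9.4
ee_pos: [0.4987, 0.1721, 0.0133]
eef_rot: [0.471, 0.526, -0.475, 0.525]
ft_force: [-13.1, -1.6, 11.6]
width: 0.0006
```

>>> {"fn": "arm_command", "kwargs": {
  "targets": [
    [255,0,1,0,0,0,0],
    [255,0,2,0,0,0,0],
    [255,0,2,0,0,0,0]
  ]
}}

```text
time: 9.7
ee_pos: [0.5012, 0.1726, 0.0133]
eef_rot: [0.472, 0.526, -0.474, 0.525]
ft_force: [-10.1, -0.6, 8.2]
width: 0.0005
```

```bash
python3 - <<'E'
from h import *
s=read_state();print(s['time'],s['width'],s['ft_force']);print(((RB.inv().apply(s['ee_pos']-O))*1000).round(1))
E
```

```text
9.7 0.0005347514361231979 [-10.06185803  -0.60117525   8.17564883]
[-72.1   0.7  13.3]
```

>>> {"fn": "arm_command", "kwargs": {
  "targets": [
    [255,-0.5,1,0,0,0,0],
    [255,-0.5,2,0,0,0,0],
    [255,-0.5,2,0,0,0,0]
  ]
}}

```text
time: 10.0
ee_pos: [0.5014, 0.1725, 0.0133]
eef_rot: [0.471, 0.527, -0.475, 0.525]
ft_force: [-15.6, -2.4, 10.1]
width: 0.0008
```

>>> {"fn": "arm_command", "kwargs": {
  "targets": [
    [255,0,1,0,0,0,0],
    [255,0,2,0,0,0,0],
    [255,0,2,0,0,0,0]
  ]
}}

```text
time: 10.3
ee_pos: [0.5015, 0.1725, 0.0132]
eef_rot: [0.469, 0.528, -0.476, 0.524]
ft_force: [-25.9, -4.9, 20.7]
width: 0.0004
```

```bash
python3 - <<'E'
from h import *
s=read_state();print(s['time'],s['width'],s['ft_force']);print(((RB.inv().apply(s['ee_pos']-O))*1000).round(1))
im=camera('wrist')[:,:,::-1];cv2.imwrite('pics/w6.png',im)
E
```

```text
10.3 0.0003683789219724079 [-25.88849475  -4.89004641  20.66610787]
[-71.9   0.6  13.2]
```

View pics/w6.png

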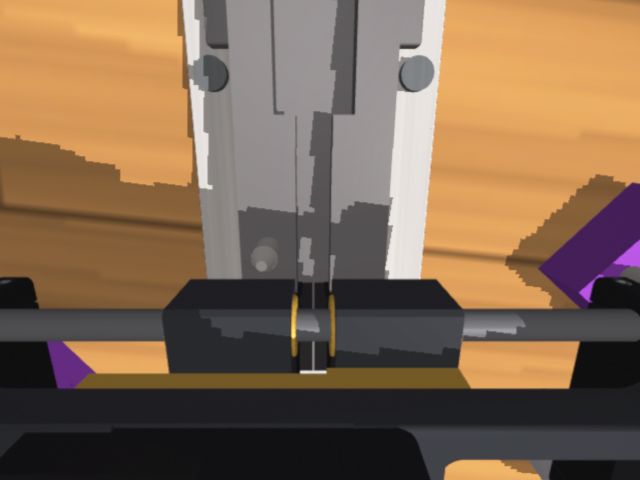

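The joint line around row 175 has vanished, so the neck looks butted, and the 26 N reading says it has stopped. I'll back off and check.

>>> {"fn": "arm_command", "kwargs": {
  "targets": [
    [255,0,-3,0,0,0,0],
    [255,0,-10,0,0,0,0],
    [255,-10,-20,0,0,0,0],
    [255,-40,-30,0,0,0,0],
    [200,-80,-36,0,0,0,0],
    [100,-120,-36,0,0,0,0],
    [0,-120,-36,0,0,0,0],
    [0,-120,-36,0,0,0,0],
    [0,-120,-36,0,0,0,0]
  ]
}}

```text
time: 11.25
ee_pos: [0.4709, 0.1689, 0.1332]
eef_rot: [0.473, 0.526, -0.474, 0.525]
ft_force: [-0.7, -0.5, 0.2]
width: 0.0322
```

```bash
python3 - <<'E'
from h import *
s=read_state();print(s['time'],s['ee_pos'],s['ft_force'],s['width'])
np.save('s7.npy',np.r_[s['ee_pos'],s['eef_rot']])
im=camera('wrist')[:,:,::-1];cv2.imwrite('pics/w7.png',im)
c=cam('wrist',s)
u=proj(c,np.array([[.56,.18,.038]]))[0].astype(int);print(u)
y0=max(u[1]-125,0);x0=u[0]-100;print(x0,y0)
cv2.imwrite('pics/c7.png',cv2.resize(im[y0:y0+230,x0:x0+230],None,fx=2.6,fy=2.6,interpolation=cv2.INTER_CUBIC))
E
```

```text
11.25 [0.47089782 0.16886183 0.13321225] [-0.68403293 -0.52172881  0.19269858] 0.03217092632272417
[309 116]
209 0
```

View pics/c7.png

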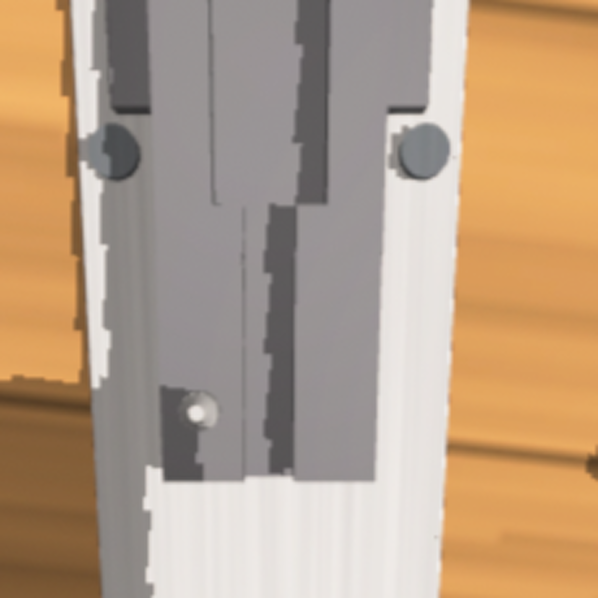

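The neck is flush: there is no gap at row ~252, and both side edges run straight through. I'll check the numbers, then go for the cover.

```bash
python3 - <<'E'
from h import *
a=np.load('s7.npy');s=dict(ee_pos=a[:3],eef_rot=a[3:]);c=cam('wrist',s)
o=lambda L:[(209+(u+.5)/2.6-.5,(v+.5)/2.6-.5) for u,v in L]
b=lambda P:((RB.inv().apply(P-O))*1000).round(1)
print(b(ray(c,o([(375,481),(164,481),(388,112),(151,112)]),.038)))
print('dowel tip',b(ray(c,o([(196,411)]),.058)))
# grasp pose over cover
C=np.array([.4815,-.1736]);y=np.radians(-17)
go([*C,.16],y,flip=1);go([*C,.028],y,flip=1)
E
```

```text
[[-60.4 -29.9  38. ]
 [-60.3  29.8  38. ]
 [ 33.6 -30.5  38. ]
 [ 33.6  30.1  38. ]]
dowel tip [[-40.   18.7  58. ]]
shift [-26.9 -25.1 341.7] turn [0.4014 0.0006 0.0015] deg 23.0
shift [105.1 -24.9 341.7] turn [0.4014 0.0006 0.0015] deg 23.0
```

>>> {"fn": "arm_command", "kwargs": {
  "targets": [
    [0,-5,-3,42,0.05,0,0],
    [0,-10,-6,85,0.1,0,0],
    [0,-15,-9,128,0.15,0,0],
    [0,-20,-12,171,0.2,0,0],
    [0,-25,-15,214,0.25,0,0],
    [0,-27,-18,257,0.3,0,0],
    [0,-27,-22,300,0.35,0,0],
    [0,-27,-25,342,0.401,0.001,0.001],
    [0,-27,-25,342,0.401,0.001,0.001],
    [0,-27,-25,342,0.401,0.001,0.001]
  ]
}}

```text
time: 12.3
ee_pos: [0.4816, -0.1739, 0.1598]
eef_rot: [0.569, 0.421, -0.568, 0.42]
ft_force: [0.0, 1.3, 0.4]
width: 0.0871
```

>>> {"fn": "arm_command", "kwargs": {
  "targets": [
    [0,20,0,0,0,0,0],
    [0,50,0,0,0,0,0],
    [0,50,0,0,0,0,0],
    [0,50,0,0,0,0,0]
  ]
}}

```text
time: 12.7
ee_pos: [0.4822, -0.1722, 0.1112]
eef_rot: [0.568, 0.422, -0.567, 0.421]
ft_force: [-0.2, 0.3, -0.7]
width: 0.087
```

```bash
python3 - <<'E'
from h import *
s=read_state();print(s['time'],s['ee_pos'],s['ft_force'],s['width'])
np.save('s8.npy',np.r_[s['ee_pos'],s['eef_rot']])
C=np.array([.4815,-.1736]);y=np.radians(-17)
go([*C,.028],y,flip=1)
im=camera('wrist')[:,:,::-1];cv2.imwrite('pics/w8.png',im)
E
```

```text
12.7 [ 0.48217185 -0.17215569  0.11119521] [-0.22410912  0.25592388 -0.69726104] 0.08695402950723244
shift [83.2 -0.2  1.7] turn [ 0.0026 -0.0017  0.0005] deg 0.2
```

View pics/w8.png

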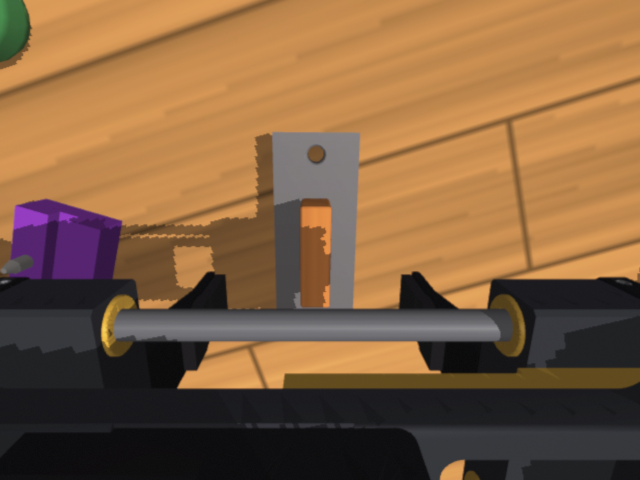

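The grip at (316,250) is centred between the fingers and lies along the tool. I'll descend and close.

>>> {"fn": "arm_command", "kwargs": {
  "targets": [
    [0,30,0,1.5,0.003,-0.002,0],
    [0,55,0,1.5,0.003,-0.002,0],
    [0,72,0,1.5,0.003,-0.002,0],
    [0,80,0,1.5,0.003,-0.002,0],
    [60,83,0,1.5,0.003,-0.002,0],
    [120,83,0,1.5,0.003,-0.002,0],
    [160,83,0,1.5,0.003,-0.002,0],
    [200,83,0,1.5,0.003,-0.002,0],
    [225,83,0,1.5,0.003,-0.002,0],
    [255,83,0,1.5,0.003,-0.002,0]
  ],
  "newtons": 45
}}

```text
time: 13.75
ee_pos: [0.4822, -0.1749, 0.0285]
eef_rot: [0.569, 0.419, -0.569, 0.421]
ft_force: [0.7, -0.2, 0.7]
width: 0.0468
```

>>> {"fn": "arm_command", "kwargs": {
  "targets": [
    [255,0,0,0,0,0,0],
    [255,0,0,0,0,0,0],
    [255,0,0,0,0,0,0],
    [255,0,0,0,0,0,0],
    [255,0,0,0,0,0,0]
  ]
}}

```text
time: 14.25
ee_pos: [0.4821, -0.1745, 0.0282]
eef_rot: [0.569, 0.42, -0.569, 0.42]
ft_force: [0.8, 2.0, -0.1]
width: 0.0195
```

```bash
python3 - <<'E'
from h import *
s=read_state();print(s['time'],s['ee_pos'],s['ft_force'],s['width'])
Rm=R.from_quat(s['eef_rot']).as_matrix();print(Rm.round(4))
go([.4815,-.1736,.028],np.radians(-17),flip=1)
E
```

```text
14.25 [ 0.48209156 -0.17451028  0.02821517] [ 0.80757494  1.95669585 -0.12471991] 0.01946732418009891
[[ 8.000e-04  9.557e-01 -2.945e-01]
 [-8.000e-04 -2.945e-01 -9.557e-01]
 [-1.000e+00  1.000e-03  5.000e-04]]
shift [ 0.2 -0.8 -0.7] turn [-0.0022  0.0005 -0.001 ] deg 0.1
```

>>> {"fn": "arm_command", "kwargs": {
  "targets": [
    [255,-10,0,0,0,0,0],
    [255,-30,0,0,0,0,0],
    [255,-60,0,0,0,0,0],
    [255,-90,0,0,0,0,0],
    [255,-100,0,0,0,0,0],
    [255,-100,0,0,0,0,0],
    [255,-100,0,0,0,0,0],
    [255,-100,0,0,0,0,0]
  ]
}}

```text
time: 15.05
ee_pos: [0.4808, -0.1745, 0.1265]
eef_rot: [-0.568, -0.42, 0.569, -0.42]
ft_force: [-0.5, -0.2, -4.8]
width: 0.0192
```

```bash
python3 - <<'E'
from h import *
s=read_state();print(s['time'],s['ee_pos'],s['ft_force'],s['torque'],s['width'])
np.save('s9.npy',np.r_[s['ee_pos'],s['eef_rot']])
im=camera('wrist')[:,:,::-1];cv2.imwrite('pics/w9.png',im)
go(bw(20,0,140),YB,flip=1)
E
```

```text
15.05 [ 0.48084906 -0.17445557  0.12650661] [-0.50960669 -0.24688886 -4.76737236] [ 0.06121702 -0.03940646  0.02749754] 0.01924621505946371
shift [ -13.6    2.  -373.2] turn [-4.044e-01  2.000e-04  1.800e-03] deg 23.2
```

View pics/w9.png

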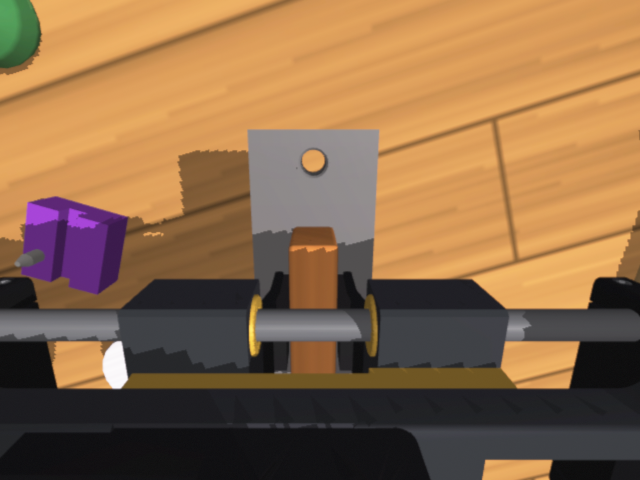

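```bash
python3 - <<'E'
from h import *
im=cv2.imread('pics/w9.png');hsv=cv2.cvtColor(im,cv2.COLOR_BGR2HSV)
p=camera_params('wrist');M=np.array(p['mount']);K=np.array(p['intrinsics'])
def tl(uv,x):
    uv=np.atleast_2d(np.asarray(uv,float));d=np.c_[uv,np.ones(len(uv))]@np.linalg.inv(K).T@M[:3,:3].T;t=M[:3,3]
    return ((t+d*((x-t[0])/d[:,0])[:,None])*1000).round(2)
g=(hsv[...,1]<60).astype(np.uint8)
w=(1-g)[145:178,296:331];n,l,st,ce=cv2.connectedComponentsWithStats(w)
print(st,ce);k=[i for i in range(1,n) if 200<st[i,4]<900][0]
h=ce[k]+[296,145];print('hole',h,tl(h,.0042))
# edges
L=[];Rr=[]
for v in range(140,225,5):
    xs=np.nonzero(g[v,235:392])[0]+235;L.append((xs.min()-.5,v));Rr.append((xs.max()+.5,v))
T=[(u,np.nonzero(g[100:150,u])[0].min()+99.5) for u in range(255,375,8)]
for n_,q in(('L',L),('R',Rr),('T',T)):
    P=tl(q,.0042);i,j=(1,2) if n_!='T' else (2,1)
    f=np.polyfit(P[:,i],P[:,j],1);print(n_,np.degrees(np.arctan(f[0])).round(2),'at0',f[1].round(2),'mean',P.mean(0).round(2))
E
```

```text
[[  0   0  35  33 703]
 [  5   4  25  24 452]] [[16.9772404  16.27738265]
 [17.03539823 15.56858407]]
hole [313.03539823 160.56858407] [[ 4.2  64.81  0.3 ]]
L 0.51 at0 -30.49 mean [  4.2   55.57 -29.99]
R -0.13 at0 30.34 mean [ 4.2  55.53 30.22]
T -0.03 at0 78.74 mean [ 4.2  78.74 -0.63]
```

```bash
python3 - <<'E'
from h import *
go(bw(20.8,0,126),YB,flip=1)
E
```

```text
shift [   0.4    2.7 -373.5] turn [-4.044e-01  2.000e-04  1.800e-03] deg 23.2
```

>>> {"fn": "arm_command", "kwargs": {
  "targets": [
    [255,0,0,-20,-0.03,0,0],
    [255,0,0,-60,-0.08,0,0],
    [255,0,0,-105,-0.13,0,0],
    [255,0,1,-150,-0.18,0,0],
    [255,0,1,-195,-0.23,0,0],
    [255,0,1,-240,-0.28,0,0.001],
    [255,0,2,-285,-0.33,0,0.001],
    [255,0,2.7,-325,-0.37,0,0.002],
    [255,0,2.7,-355,-0.404,0,0.002],
    [255,0,2.7,-373.5,-0.404,0,0.002]
  ]
}}

```text
time: 16.1
ee_pos: [0.5938, 0.1853, 0.1268]
eef_rot: [0.472, 0.527, -0.472, 0.527]
ft_force: [-0.5, -0.1, -4.8]
width: 0.0198
```

>>> {"fn": "arm_command", "kwargs": {
  "targets": [
    [255,0,0,0,0,0,0],
    [255,0,0,0,0,0,0],
    [255,0,0,0,0,0,0],
    [255,0,0,0,0,0,0],
    [255,0,0,0,0,0,0]
  ]
}}

```text
time: 16.6
ee_pos: [0.5947, 0.1805, 0.1279]
eef_rot: [0.474, 0.524, -0.473, 0.526]
ft_force: [0.9, -0.6, -4.7]
width: 0.0201
```

```bash
python3 - <<'E'
from h import *
s=read_state();print(s['time'],s['ee_pos'],s['ft_force'],s['width'],(RB.inv().apply(s['ee_pos']-O)*1000).round(2))
go(bw(20.8,0,90),YB,flip=1)
im=camera('wrist')[:,:,::-1];cv2.imwrite('pics/w10.png',im)
E
```

```text
16.6 [0.59466706 0.18045047 0.12792146] [ 0.85271266 -0.64277667 -4.74710664] 0.020098840072607118 [ 21.65  -1.33 127.92]
shift [37.9 -0.9 -1.4] turn [-0.0017  0.002  -0.0026] deg 0.2
```

View pics/w10.png

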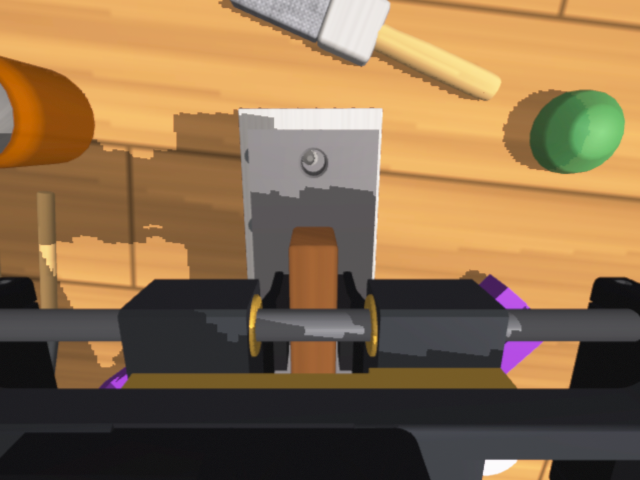

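The body dowel shows through the cover's hole at (314,161). I'll average a few readings to beat the pose noise.

```bash
cat >> h.py <<'E'
def avg(n=8):
    P=[];Q=[];F=[]
    for _ in range(n):
        s=read_state();P.append(s['ee_pos']);Q.append(s['eef_rot']);F.append(s['ft_force']);camera('wrist')
    P=np.array(P);print('t',s['time'],'std mm',(P.std(0)*1000).round(2),'F',np.mean(F,0).round(1),'w',s['width'])
    r=dict(ee_pos=P.mean(0),eef_rot=R.from_quat(Q).mean().as_quat())
    print('base mm',(RB.inv().apply(r['ee_pos']-O)*1000).round(2));return r
E
python3 - <<'E'
from h import *
s=avg();go(bw(20.8,0,90),YB,s=s,flip=1)
E
```

```text
t 17.0 std mm [0.03 0.23 0.03] F [-0.   0.3 -4.9] w 0.020166704226333872
base mm [ 21.67  -0.67 127.97]
shift [38.  -1.  -0.7] turn [-0.0008  0.0017 -0.0026] deg 0.2
```

>>> {"fn": "arm_command", "kwargs": {
  "targets": [
    [255,10,-1,-0.7,-0.001,0.002,-0.003],
    [255,25,-1,-0.7,-0.001,0.002,-0.003],
    [255,33,-1,-0.7,-0.001,0.002,-0.003],
    [255,38,-1,-0.7,-0.001,0.002,-0.003],
    [255,38,-1,-0.7,-0.001,0.002,-0.003],
    [255,38,-1,-0.7,-0.001,0.002,-0.003]
  ]
}}

```text
time: 17.65
ee_pos: [0.5937, 0.1821, 0.09]
eef_rot: [0.473, 0.526, -0.473, 0.525]
ft_force: [-0.1, -0.4, -3.8]
width: 0.0196
```

```bash
python3 - <<'E'
from h import *
s=avg(5);go(bw(20.8,0,76),YB,s=s,flip=1)
im=camera('wrist')[:,:,::-1];cv2.imwrite('pics/c11.png',cv2.resize(im[90:300,215:415],None,fx=2.8,fy=2.8,interpolation=cv2.INTER_CUBIC))
im=camera('scene')[:,:,::-1];cv2.imwrite('pics/c12.png',cv2.resize(im[190:320,330:460],None,fx=4.5,fy=4.5,interpolation=cv2.INTER_CUBIC))
E
```

```text
t 17.85 std mm [0.09 0.04 0.18] F [ 0.1  0.3 -4.5] w 0.019869579720679344
base mm [21.04  0.41 90.32]
shift [14.3 -0.2  0.4] turn [ 0.0006 -0.0006 -0.0002] deg 0.1
```

View pics/c11.png

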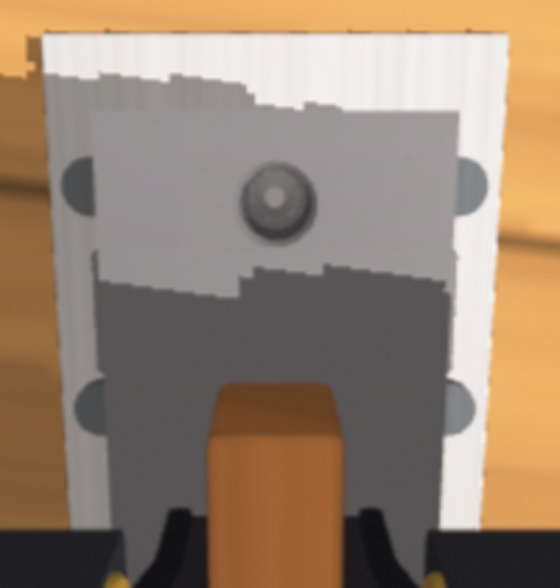

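View pics/c12.png

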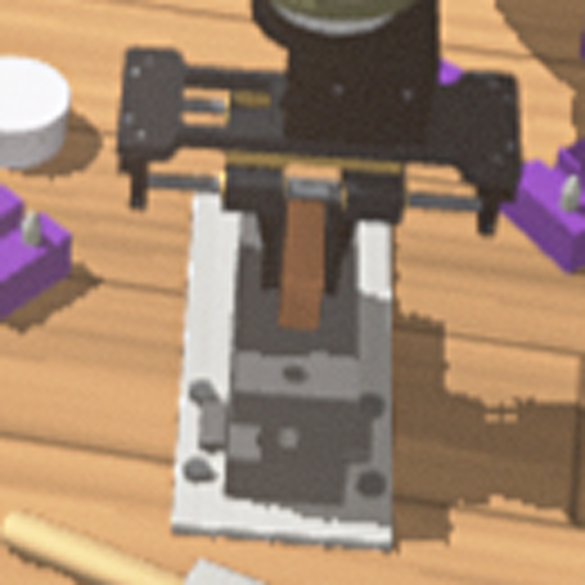

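```bash
python3 - <<'E'
from h import *
s=avg(2);c=cam('wrist',s)
o=lambda u,v:(215+(u+.5)/2.8-.5,90+(v+.5)/2.8-.5)
b=lambda P:((RB.inv().apply(P-O))*1000).round(2)
zt=s['ee_pos'][2]-.0042
print('tip',b(ray(c,[o(274,195)],.058)),'hole top',b(ray(c,[o(278,203)],zt)))
go(bw(20.8,0,76),YB,s=s,flip=1)
E
```

```text
t 18.05 std mm [0.   0.01 0.01] F [-0.3  0.5 -4.8] w 0.019777235980463822
base mm [20.86  0.26 90.11]
tip [[8.47e+01 2.00e-02 5.80e+01]] hole top [[84.79 -0.67 85.91]]
shift [14.1 -0.1  0.3] turn [ 0.0005 -0.0005  0.0001] deg 0.0
```

The tip (84.7, 0.0) and hole (84.8, -0.7) agree to under 1 mm. Lowering.

>>> {"fn": "arm_command", "kwargs": {
  "targets": [
    [255,3,-0.1,0,0,0,0],
    [255,6,-0.1,0,0,0,0],
    [255,9,-0.1,0,0,0,0],
    [255,12,-0.1,0,0,0,0],
    [255,14,-0.1,0,0,0,0],
    [255,14,-0.1,0,0,0,0]
  ]
}}

```text
time: 18.7
ee_pos: [0.5933, 0.1818, 0.0754]
eef_rot: [0.473, 0.526, -0.473, 0.525]
ft_force: [0.7, -0.7, -4.8]
width: 0.0197
```

```bash
python3 - <<'E'
from h import *
s=avg(3);go(bw(20.8,0,66.2),YB,s=s,flip=1)
E
```

```text
t 18.8 std mm [0.09 0.07 0.18] F [ 0.1 -0.3 -4.6] w 0.019625142729387743
base mm [20.55  0.26 75.68]
shift [9.5 0.3 0.3] turn [ 0.0006 -0.0005  0.0008] deg 0.1
```

No contact yet, and the cover is now around the pins (its underside is at about 47 mm). Continuing down.

>>> {"fn": "arm_command", "kwargs": {
  "targets": [
    [255,2,0.2,0.2,0,0,0],
    [255,4,0.2,0.2,0,0,0],
    [255,6,0.2,0.2,0,0,0],
    [255,8,0.2,0.2,0,0,0],
    [255,8,0.2,0.2,0,0,0]
  ]
}}

```text
time: 19.35
ee_pos: [0.5935, 0.1817, 0.0675]
eef_rot: [0.473, 0.526, -0.473, 0.525]
ft_force: [0.4, -0.1, -5.2]
width: 0.0195
```

```bash
python3 - <<'E'
from h import *
s=avg(3)
E
```

```text
t 19.45 std mm [0.07 0.05 0.15] F [ 0.2  0.3 -5.1] w 0.019720543435562864
base mm [2.073e+01 5.000e-02 6.768e+01]
```

>>> {"fn": "arm_command", "kwargs": {
  "targets": [
    [255,0.8,0,0,0,0,0],
    [255,1.6,0,0,0,0,0],
    [255,2.4,0,0,0,0,0],
    [255,2.4,0,0,0,0,0]
  ]
}}

```text
time: 19.9
ee_pos: [0.5938, 0.1818, 0.0663]
eef_rot: [0.473, 0.526, -0.473, 0.526]
ft_force: [-4.2, -1.6, 4.7]
width: 0.0201
```

```bash
python3 - <<'E'
from h import *
s=avg(3)
E
```

```text
t 20.0 std mm [0.01 0.01 0.01] F [-4.9 -1.7  5.4] w 0.019530992192741237
base mm [20.91  0.09 66.27]
```

It seated at TCP 66.3 mm (66.2 expected). There is some sideways load (-4.9 N), so I'll press a little more and ease back in x.

>>> {"fn": "arm_command", "kwargs": {
  "targets": [
    [255,0.6,-0.5,0,0,0,0],
    [255,1.2,-1,0,0,0,0],
    [255,1.2,-1,0,0,0,0],
    [255,1.2,-1,0,0,0,0]
  ]
}}

```text
time: 20.45
ee_pos: [0.5938, 0.1818, 0.0663]
eef_rot: [0.474, 0.525, -0.472, 0.526]
ft_force: [-4.0, -2.2, 12.8]
width: 0.0196
```

```bash
python3 - <<'E'
from h import *
s=avg(3)
E
```

```text
t 20.55 std mm [0.01 0.01 0.  ] F [-4.3 -2.4 12.6] w 0.01972972471403257
base mm [20.94  0.12 66.26]
```

>>> {"fn": "arm_command", "kwargs": {
  "targets": [
    [255,0.3,-0.5,0,0,0,0],
    [255,0.5,-1,-0.2,0,0,0],
    [255,0.5,-1,-0.2,0,0,0],
    [255,0.5,-1,-0.2,0,0,0]
  ]
}}

```text
time: 21.0
ee_pos: [0.5938, 0.1818, 0.0662]
eef_rot: [0.474, 0.525, -0.472, 0.526]
ft_force: [-1.6, -2.6, 12.6]
width: 0.0196
```

```bash
python3 - <<'E'
from h import *
s=avg(3);print(R.from_quat(s['eef_rot']).as_matrix()[:,0].round(4))
im=camera('wrist')[:,:,::-1];cv2.imwrite('pics/w13.png',im)
im=camera('scene')[:,:,::-1];cv2.imwrite('pics/s13.png',im);cv2.imwrite('pics/c13.png',cv2.resize(im[190:320,330:460],None,fx=4.5,fy=4.5,interpolation=cv2.INTER_CUBIC))
E
```

```text
t 21.1 std mm [0.01 0.02 0.01] F [-1.4 -2.8 13. ] w 0.019708676432763274
base mm [20.93  0.12 66.24]
[ 4.1e-03  9.0e-04 -1.0e+00]
```

View pics/w13.png

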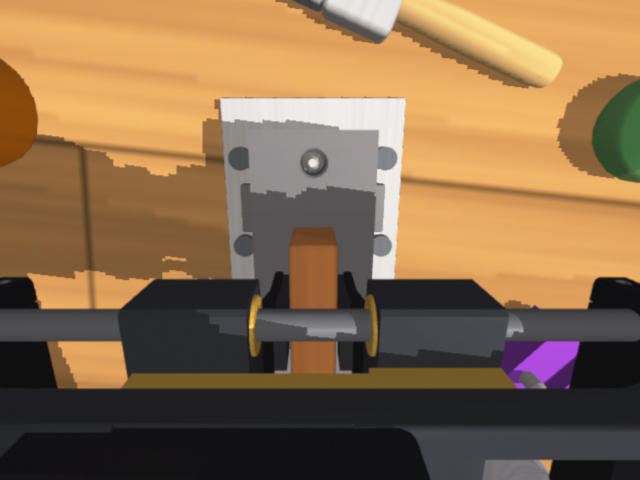

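View pics/c13.png

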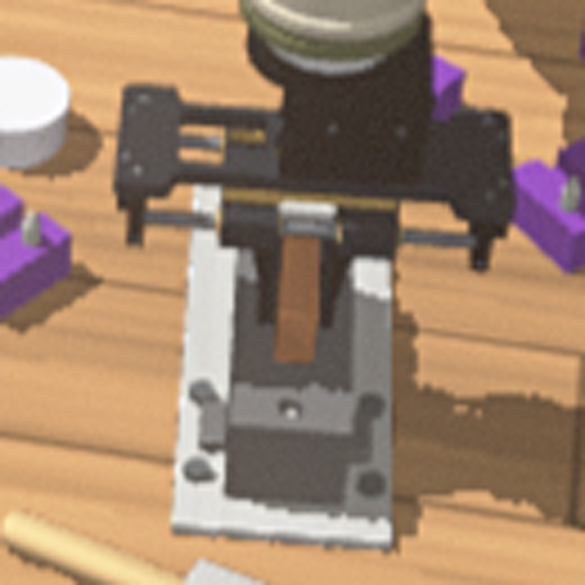

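View pics/s13.png

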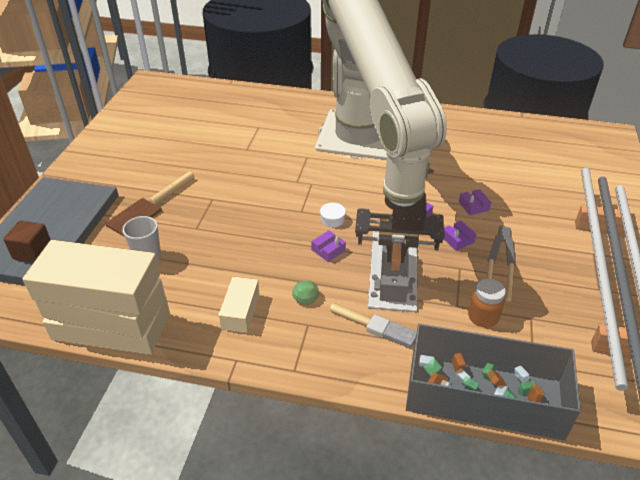

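The cover is down, with the dowel in the hole at (313,161), and the bystanders have not moved. The tool leans 0.24°, so I'll trim that and bring the push to 15 N.

```bash
python3 - <<'E'
from h import *
s=avg(2);go(s['ee_pos'],YB,s=s,flip=1)
E
```

```text
t 21.3 std mm [0.   0.01 0.  ] F [-0.4 -2.8 12.4] w 0.019346978359088815
base mm [20.92  0.12 66.23]
shift [0. 0. 0.] turn [-0.0001 -0.0004 -0.0042] deg 0.2
```

>>> {"fn": "arm_command", "kwargs": {
  "targets": [
    [255,0.2,0,-0.2,0,0,-0.002],
    [255,0.4,0,-0.3,0,0,-0.004],
    [255,0.4,0,-0.3,0,0,-0.004],
    [255,0.4,0,-0.3,0,0,-0.004]
  ]
}}

```text
time: 21.75
ee_pos: [0.5938, 0.1818, 0.0662]
eef_rot: [0.473, 0.525, -0.473, 0.526]
ft_force: [-4.1, -4.6, 17.4]
width: 0.0195
```

```bash
python3 - <<'E'
from h import *
s=avg(4);go(s['ee_pos'],YB,s=s,flip=1)
E
```

```text
t 21.9 std mm [0.01 0.02 0.01] F [-3.9 -4.9 17.3] w 0.019658651598661894
base mm [20.9   0.11 66.22]
shift [0. 0. 0.] turn [-0.0003  0.0002 -0.0001] deg 0.0
```

>>> {"fn": "arm_command", "kwargs": {
  "targets": [
    [255,-0.1,-0.4,0.4,0,0,0],
    [255,-0.2,-0.6,0.8,0,0,0],
    [255,-0.2,-0.6,0.8,0,0,0],
    [255,-0.2,-0.6,0.8,0,0,0],
    [255,-0.2,-0.6,0.8,0,0,0]
  ]
}}

```text
time: 22.45
ee_pos: [0.5938, 0.1818, 0.0663]
eef_rot: [0.474, 0.526, -0.472, 0.526]
ft_force: [0.8, -0.6, 11.8]
width: 0.0196
```

```bash
python3 - <<'E'
from h import *
s=avg(6);go(s['ee_pos'],YB,s=s,flip=1)
E
```

```text
t 22.7 std mm [0.01 0.02 0.01] F [ 1.  -0.8 11.6] w 0.019771164977438048
base mm [20.89  0.11 66.24]
shift [0. 0. 0.] turn [ 0.0002 -0.0012 -0.0016] deg 0.1
```

Sideways load is now about 1 N. Adding roughly 3.5 N of push.

>>> {"fn": "arm_command", "kwargs": {
  "targets": [
    [255,0.2,0,0,0,0,0],
    [255,0.4,-0.1,0,0,0,0],
    [255,0.4,-0.1,0,0,0,0],
    [255,0.4,-0.1,0,0,0,0],
    [255,0.4,-0.1,0,0,0,0]
  ]
}}

```text
time: 23.25
ee_pos: [0.5938, 0.1819, 0.0662]
eef_rot: [0.474, 0.526, -0.472, 0.526]
ft_force: [0.8, -2.5, 14.0]
width: 0.0196
```

```bash
python3 - <<'E'
from h import *
s=avg(8);go(s['ee_pos'],YB,s=s,flip=1)
E
```

```text
t 23.6 std mm [0.01 0.02 0.01] F [ 0.  -1.5 14.5] w 0.01990040655712396
base mm [20.89  0.13 66.23]
shift [0. 0. 0.] turn [ 0.0001 -0.0011 -0.0018] deg 0.1
```

The push is steady at 14.5 N, and the height is unchanged under load. One last look from above.

```bash
python3 - <<'E'
from h import *
im=camera('top')[:,:,::-1];cv2.imwrite('pics/c14.png',cv2.resize(im[170:360,150:350],None,fx=3,fy=3,interpolation=cv2.INTER_CUBIC))
E
```

```text
(no output)
```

View pics/c14.png

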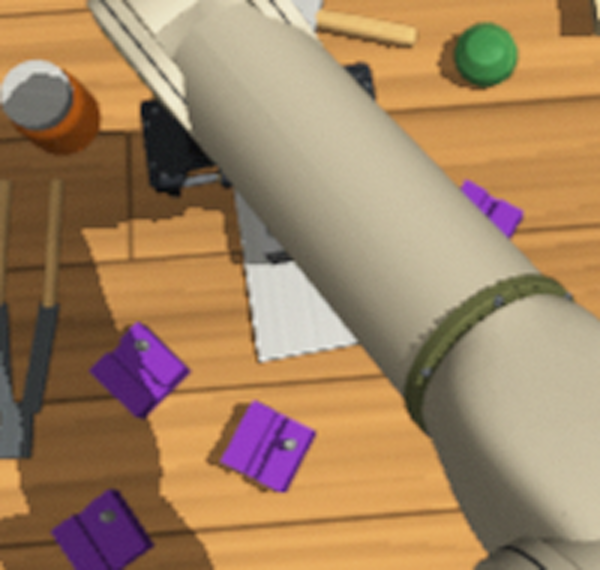

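The arm hides most of the mould from above. The cover's -x end is still at the neck's rear edge (crop row ~262), and the bystanders have not moved. Handing in.

```bash
python3 -c "
from bench import *
print(read_state()['ft_force'],read_state()['time']);print(close_job())"
```

```text
[-0.47749212 -1.34119305 14.63530949] 23.7
the job is handed in; nothing more can be done
None
```

I closed the mould and handed the job in at 23.7 s, with the arm still gripping the cover and pressing it down at about 14.6 N.

**Neck block:** Gripping it by its sides and sliding it up squared it but left a gap of about 3.6 mm. I then pushed it from behind with the jaws shut until it stopped at about 26 N. The close view showed no gap and level sides, with the rear edge measured at -60.3 mm (-60 is flush).

**Cover:** I carried it by the wooden grip and lowered it over both dowels without snagging. It stopped at a tool height of 66.2 mm, exactly as expected for fully closed, and did not move under load. The sideways force was about 1.5 N and the tool leaned about 0.1°.

**Not confirmed:** The arm hid the neck dowel and the joint once the cover was on, so the neck end is judged from the height and position readings rather than seen. The body dowel was visible in its hole, and the bystanders I could see had not moved.

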